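# Take the battery pack off the seedling lamp and put it on charge

## Task

Switch the seedling lamp off by throwing its toggle lever fully over, then squeeze the snap tab of the battery pack and lift the pack out of the lamp's base. Stand it upright on the floor of the charger tray, setting it down gently, let go, and leave everything else on the bench where it is.

Things in the scene. Friction and masses are not known exactly. Their poses are not given: they have to be found in the camera images.
- dock: grey lamp base plate, fixed, 180 x 200 x 20 mm. Origin on the bench under the battery bay's centre; z up. The toggle switch stands on the -y side of the bay, 98 mm from it. Two bent lamp arms rise from the plate's +x edge (at x = 98, y = +45 and -128 mm), lean away to +x and reach 165 mm high.
- bay (a point): centre of the mouth of the battery bay, a walled pocket on the lamp base, 52 mm above the bench; pocket floor 32 mm lower (20 mm above the bench); outer size 78 mm in the base's x by 64 mm in y (29 mm to -y, 35 mm to +y); the pocket is about 1.2 mm clear of the pack all round.
- pack: black battery pack, about 0.3 kg, 64 (x) x 44 (y) x 84 mm high; origin at the centre of its underside, z up. Starts upright in the bay, axes along the base's, lower 32 mm inside. +y side: snap tab; -y side (22 mm from the origin): flat. With the tab out it is latched and lifts 2 mm at most: pinch thumb pad against flat side (53 mm across, 45 mm pressed in), then lift straight up over 35 mm.
- tab (a joint): inward travel of the snap tab, m: 0 = sprung out, grows as it is pressed towards the pack's -y side, end stop 0.008. A barb low on the tab catches under the bay's +y wall; it is free of it from about 0.006 on. The spring takes about 4 N to start and 11 N fully in; it returns by itself.
- tab_pad (a point): centre of the outer face of the tab's ribbed thumb pad, which is 30 mm wide (along the pack's x) and 28 mm high and stands proud of the pack's +y side; at rest it lies 31 mm from the pack's centre in +y and 60 mm above the pack's underside (80 mm above the bench in the bay).
- switch (a joint): angle of the lamp's toggle lever, rad: near 0 = on (leaning to the base's -x), 1.0 = off, fully over to the base's +x; it stays where it is left; about 1.5 N at the knob moves it.
- switch_tip (a point): centre of the black ball knob (26 mm) on the toggle lever. Lever 55 mm long, pivot line along the base's y, 42 mm above the bench, at the base's x = -15, y = -98 mm. The knob is about 90 mm above the bench at both ends and travels in the base's +x, from x = -41 to +11 mm. The housing under it is 70 x 50 mm, its top 45 mm above the bench.
- charger: charger, fixed: a grey open tray 120 mm (x) x 110 mm (y) with walls 5 mm thick and rim 16 mm above the bench, and a power block 40 x 110 x 34 mm high joined on its +x side. Origin on the bench under the centre of the tray; z up. Two brass strips lie on the tray's floor.
- charger_in (a point): centre of the charger tray's inner floor, 5 mm above the bench; the floor measures 110 x 100 mm.
- dish_a: a lidded culture dish, disc 92 mm across, 16 mm high, standing on the bench, about 125 mm from the charger's centre on its -x side; leave alone; origin under its centre
- dish_b: a lidded culture dish, disc 92 mm across, 16 mm high, standing on the bench in front of the far seedling tray; leave alone; origin under its centre
- dish_c: a lidded culture dish, disc 92 mm across, 16 mm high, standing on the bench near the robot; leave alone; origin under its centre
- seed_jar: small closed jar 44 mm across, 60 mm high, about 115 mm from the bay centre on the base's +y side; leave alone; origin under its centre
- pot: clay pot with a seedling, 62 mm across, 55 mm high (seedling to about 100 mm), about 155 mm from the charger's centre on its +x side; leave alone; origin under its centre
- bottle: bottle 60 mm across, 150 mm high, at the right; leave alone; origin under its centre
- label_tray: small black open tray 100 x 130 x 30 mm at the left, not the charger (no power block); leave alone; origin under its centre
- brush: brush with a wooden handle lying at the left; leave alone; origin under its middle

How it is judged:
On the way, in this order (a step that is already met when the one before it is completed fails the run):
1. the lamp is switched off (lever past 0.85 rad) with the pack still in its bay (value of joint switch above 0.85 rad and z of pack in the frame of dock below 0.03 m and horizontal distance between pack and dock below 0.01 m), for 0.2 s.
2. the snap tab is pressed in more than 3.5 mm while the pack still sits in its bay (value of joint tab above 0.0035 m and z of pack in the frame of dock below 0.03 m and horizontal distance between pack and dock below 0.01 m), for 0.05 s.
3. the pack is lifted clear of the bay (underside more than 60 mm above the bench) (height (world z) of pack above 0.06 m), for 0.1 s.
At the end, for the whole second after the job is handed in: The pack stands upright (within 0.06 rad) and at rest with its underside on the charger tray's floor (within 4 mm of it in height, its centre within 40 mm of the tray's centre along each side), its tab sprung out again (under 1.5 mm), and the lamp's lever still off (past 0.85 rad) (value of joint switch above 0.85 rad and value of joint tab below 0.0015 m and z of pack in the frame of charger_in between -0.004 and 0.004 m and x of pack in the frame of charger between -0.04 and 0.04 m and y of pack in the frame of charger between -0.04 and 0.04 m and angle between pack's own z axis and vertical below 0.06 rad and linear speed of pack below 0.02 m/s); the robot touches nothing.
It fails at once if the pack is let go in the air: away from the bay, no finger touches it while its underside is more than 10 mm above the charger's floor (contact force between the fingers and pack below 0.05 N and horizontal distance between pack and dock above 0.06 m and z of pack in the frame of charger_in above 0.01 m).
It fails at once if the pack is driven hard on to the charger (more than 60 N between them) (contact force between pack and charger above 60 N).
It fails at once if one of the other things on the bench is pushed more than 30 mm or tipped over (distance of any of dish_a, dish_b, dish_c, seed_jar, pot, bottle, label_tray, brush from where it was at the start of the episode above 0.03 m or angle between any of bottle, seed_jar, pot's own z axis and vertical above 0.6 rad).
It also fails if it takes over 51 s, if anything falls off the work surface, if the arm or the gripper's body presses on something with over 40 N, if the wrist force passes 120 N, or if a joint passes its speed limit or range.

## Robot

A 7-joint arm with a two-finger parallel gripper is mounted at the origin on the work surface. World frame = base frame: x ahead of the robot, y to its left, z up, the work surface at z = 0. Lengths are in m, angles in rad, forces in N, time in s.
With the tool pointing down it reaches from about 0.425 to 0.8 m from the base axis. Payload 8.3 kg.
Tool frame: the origin (TCP) lies where the fingers leave the gripper's body, on its centre line; the fingertips stand 73 mm ahead of it and the grasp point (between the pads) lies 54 mm ahead of it; z points along the fingers, y is the direction in which the jaws open and shut (so a half turn about z gives the same grasp; the last joint's range is limited). The gripper opens to 85 mm and grips with 20 to 120 N. Pads are 22 mm wide; open, the fingers measure 114 mm over their backs; the gripper's body (76 mm by 85 mm) begins 54 mm behind the grasp point. The pads swing forward as they close: fully open they stand 13 mm farther back than shut.
Start: joints at [1.188, 0.383, 0.016, 1.37, -0.006, 1.388, -0.046], TCP at [0.197, -0.593, 0.304] pointing down, gripper open.
Joint ranges: [-2.95, 2.95], [-0.25, 2.06], [-1.52, 1.56], [0.18, 2.33], [-1.44, 4.58], [0.02, 2.06], [-3.01, 3.01]. Speed limits (rad/s): [2.39, 2.39, 3.01, 3.01, 3.14, 3.14, 3.14].

## Interface

Orientations are given as a rotation vector (axis times angle).
In Python, from cell import sensors, cams, arm gives the robot as it stands. The module is installed in compiled form; this text tells all that it offers.
- The arm moves only by the shell command python3 -m pendant 'ROWS' [OPENING] [FORCE]. ROWS is JSON, a list of rows, each a list of 2 entries, a list of its own where there are three numbers: the shift along the tool's x, y, z in m, then the turn, a rotation vector about the tool's x, y, z in degrees. In form: [[[tx, ty, tz], [rx, ry, rz]], ...]. A call has 1 to 20 rows; each row shifts and turns the commanded pose from where the row before left it, along the tool's axes as they then stand; what a row does not reach is not made up. A row lasts 1/10 s, in which the tool goes at most 50 mm and 8.59 degrees, less where a joint would pass 70% of its speed; a pose out of reach is approached as far as the arm can. A call with a gripper value outside its range is refused whole. OPENING is the opening in per cent of the stroke, from 0 (shut) to 100 (fully open), set as the call begins (- or left out, the last holds). The fingers move at their own pace and stop on an object; FORCE is the grip in N (left out, the last holds). Time passes only in rows, so rows that do not move let the fingers close. It gives the time, the measured TCP pose, the force and the opening at its end, in the units of the state.
- sensors.sense(): the state, without advancing time (a new reading comes with each control period).
- cams.grab_frame(name): name is "scene" or "top"; returns (picture, depth): 384x512x3 uint8, blue, green, red; 384x512 float32, m along the optical axis (not along the pixel's ray), 0 where there is no reading.
- cams.camera_model(name): a dict with "fx", "fy", "cx", "cy" (pixels), "rvec" (rotation vector, rad) and "tvec" (3), from world to camera coordinates, as OpenCV has them. Camera axes: x right, y down, z forward; pixel columns grow to the right and rows downward; lengths in m; the calibration is good to about 2 mm. A picture is of the moment at which its call begins. camera_model takes no time and is no camera call.
- arm.hand_in(): hands the job in, once; it reports no verdict.
The state is a dict: "time": time; "qpos": joint angles; "qvel": joint speeds; "joint_torque": joint torques, N m; "tool_pos": TCP position; "tool_rot": TCP orientation; "contact_force": force on the tool from outside, world axes, zero at the start; "wrist_torque": the same for the moment, N m; "width": opening from 0.0 (shut) to 1.0 (fully open).
Only numpy, scipy, OpenCV 4.12 (cv2) and the standard library are available. Lean on these libraries where they do the work, as an engineer would, in place of code of your own. Each camera call takes 0.05 s, during which the arm holds its last target. There are 200 camera calls.

## Working session

There is one attempt and no reset: what is moved stays moved. The work goes in short steps, Python scripts to look and compute and a shell command to move; the robot and the scene stay as the last step left them, time stands still between calls to the robot, and variables do not carry over. Pictures are saved under pics/ and viewed, about 8 in all and at most 12, crops included, and the job is handed in when it is done.

```bash
mkdir -p pics; cat > h.py <<'E'
import numpy as np, cv2
from cell import sensors,cams,arm
def cam(n):
    m=cams.camera_model(n);R=cv2.Rodrigues(np.array(m['rvec'],float))[0];return m,R,np.array(m['tvec'],float).ravel()
def ray(n,uv,z):
    m,R,t=cam(n);d=R.T@np.array([(uv[0]-m['cx'])/m['fx'],(uv[1]-m['cy'])/m['fy'],1]);o=-R.T@t
    return o+d*(z-o[2])/d[2]
def cloud(n,D):
    m,R,t=cam(n);v,u=np.mgrid[:D.shape[0],:D.shape[1]]
    P=np.stack([(u-m['cx'])/m['fx']*D,(v-m['cy'])/m['fy']*D,D],-1)
    return (P-t)@R
def proj(n,p):
    m,R,t=cam(n);c=R@np.array(p,float)+t;return m['fx']*c[0]/c[2]+m['cx'],m['fy']*c[1]/c[2]+m['cy']
E
python3 - <<'E'
from h import *
for n in('top','scene'):
    I,D=cams.grab_frame(n);np.savez(n+'0.npz',I=I,D=D);cv2.imwrite(f'pics/{n}0.png',cv2.resize(I,(800,600)))
    m,R,t=cam(n);print(n,-R.T@t,R[2])
print(sensors.sense())
E
```

```text
top [0.38725682 0.00887218 1.40790034] [ 0.12518805  0.0018526  -0.9921313 ]
scene [1.17682942 0.57156017 0.95793603] [-0.52831867 -0.47780286 -0.70184315]
{'time': 0.1, 'qpos': array([ 1.18810374,  0.38416966,  0.01637426,  1.37106528, -0.00633737,
        1.38820876, -0.04652912]), 'qvel': array([-1.27441453e-03, -1.19248274e-03,  9.77996745e-04, -3.75114335e-03,
       -5.24438382e-04, -1.14087763e-03, -6.40193330e-05]), 'joint_torque': array([ 3.37959034e-03, -6.29133511e+01,  8.47544800e-01, -3.72760713e+01,
        1.68654195e-02,  1.03145256e-02,  3.75547086e-05]), 'tool_pos': array([ 0.19642351, -0.59297951,  0.30296168]), 'tool_rot': array([-3.09975172e+00, -4.99951102e-01,  4.36207543e-04]), 'contact_force': array([-0.21765598,  0.02935467, -0.32471227]), 'wrist_torque': array([-0.05350909,  0.02686727,  0.0065504 ]), 'width': 0.998149132348461}
```

View pics/top0.png

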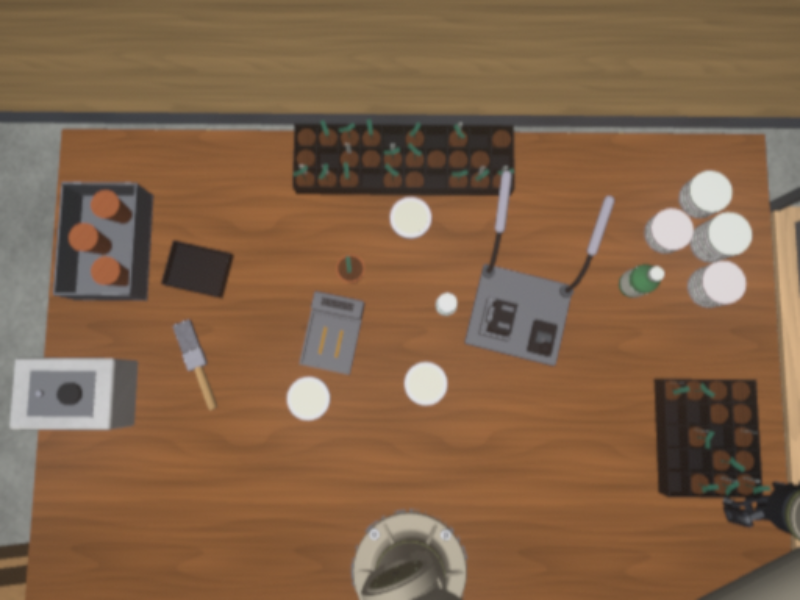

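View pics/scene0.png

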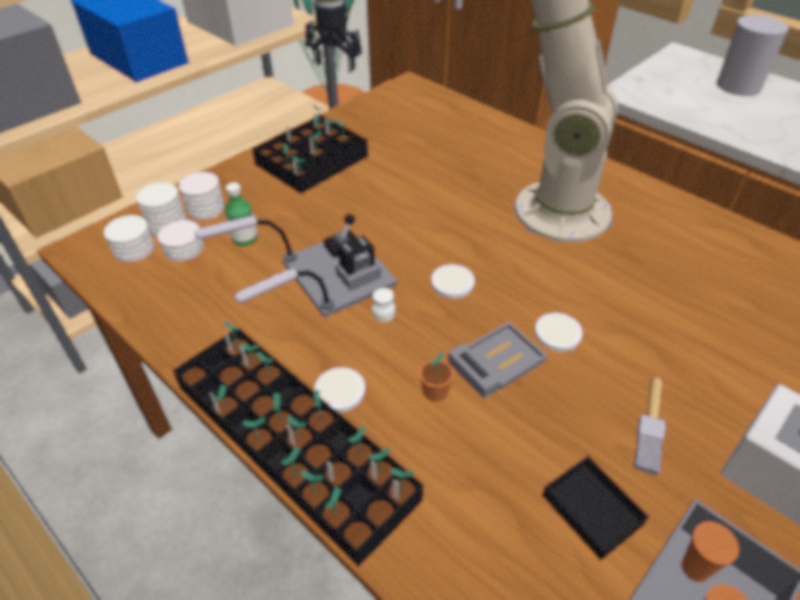

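The top view (800x600) shows the lamp base at about (520,315), with the switch at (541,338) and the pack at (500,318). The charger is at (332,340) with its power block on top. Both are yawed roughly -13°. Next I'll measure these from depth and colour.

```bash
python3 - <<'E'
from h import *
a=np.load('top0.npz');I,D=a['I'],a['D'];C=cloud('top',D);s=.64
def rect(mask,name,z):
    mask=cv2.morphologyEx(mask.astype(np.uint8),cv2.MORPH_OPEN,np.ones((3,3)))
    c=max(cv2.findContours(mask,0,2)[0],key=cv2.contourArea)
    p=np.array([ray('top',q,z)[:2] for q in c[:,0].astype(float)])
    (cx,cy),(w,h),an=cv2.minAreaRect((p*1000).astype(np.float32));print(name,'c',cx,cy,'size',w,h,'ang',an,'n',cv2.contourArea(c))
v,u=np.mgrid[:384,:512]
def box(x0,y0,x1,y1):return (u>x0*s)&(u<x1*s)&(v>y0*s)&(v<y1*s)
Z=C[...,2]
hsv=cv2.cvtColor(I,cv2.COLOR_BGR2HSV);ns=(hsv[...,1]<80)
rect(box(455,255,585,375)&ns,'plate',.02)
rect(box(290,282,375,385)&ns,'charger',.016)
b=box(455,255,585,375);
for lo,hi in((.09,.115),(.04,.06),(.012,.03)):
    m=b&(Z>lo)&(Z<hi);print(lo,m.sum(),np.median(C[m],0))
m=b&(Z>.07);
for y in range(*[int(x) for x in (np.where(m.any(1))[0].min(),np.where(m.any(1))[0].max()+1)]):pass
rect(b&(Z>.092),'packtop',.104)
m=box(290,282,375,385)
print('chg z hist',np.histogram(Z[m],np.arange(-.01,.05,.004)))
S=np.load('scene0.npz')
crop=lambda I,x0,y0,x1,y1,k:cv2.resize(I[y0:y1,x0:x1],None,fx=k,fy=k,interpolation=cv2.INTER_CUBIC)
A=crop(I,290,160,380,240,6);B=crop(S['I'],180,125,270,205,6)
cv2.imwrite('pics/c1.png',cv2.resize(np.vstack([A,B])[:, :],(0,0),fx=.62,fy=.62))
# dishes etc
E
```

```text
plate c 534.21240234375 -233.19000244140625 size 202.0493927001953 180.39306640625 ang 76.07979583740234 n 3059.5
charger c 492.3567810058594 170.5063018798828 size 113.4828109741211 162.90647888183594 ang 79.01863098144531 n 1518.5
0.09 410 [ 0.51843178 -0.18859728  0.10370583]
0.04 394 [ 0.49100416 -0.26380563  0.04784704]
0.012 2226 [ 0.54787715 -0.237965    0.02024662]
packtop c 520.1551513671875 -181.51638793945312 size 54.274803161621094 64.59729766845703 ang 75.28466033935547 n 269.5
chg z hist (array([  37,  418, 1068,  865,  418,  125,  150,   63,   11,   37,  144,
        165,   46,    1]), array([-0.01 , -0.006, -0.002,  0.002,  0.006,  0.01 ,  0.014,  0.018,
        0.022,  0.026,  0.03 ,  0.034,  0.038,  0.042,  0.046]))
```

View pics/c1.png

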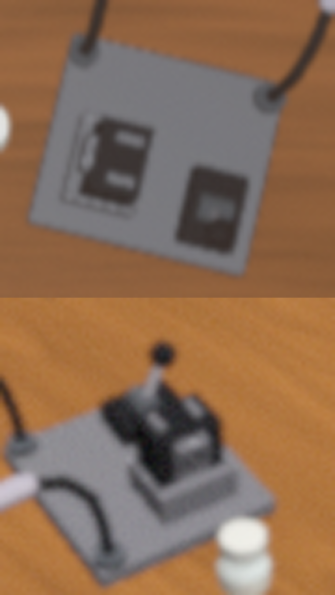

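The crop shows the lever leaning to -x, with the knob at scene px (223,140). It also shows the pack with its tab on the left (+y). The plate measures 202x180 at yaw -13.9°, which matches the given size. Next I'll cross-check the pack top and the knob in two views.

```bash
python3 - <<'E'
from h import *
T=np.load('top0.npz');S=np.load('scene0.npz')
yaw=np.radians(-13.9);ex=np.array([np.cos(yaw),np.sin(yaw)]);ey=np.array([-ex[1],ex[0]]);O=np.array([.5195,-.1865])
for n,a in(('top',T),('scene',S)):
    C=cloud(n,a['D']);d=C[...,:2]-O;x=d@ex;y=d@ey;z=C[...,2]
    m=(abs(x)<.06)&(abs(y)<.05)&(z>.099)&(z<.112)
    q=lambda w:np.percentile(w[m],[2,50,98]).round(4)
    print(n,'top',m.sum(),q(x),q(y),q(z))
    m=(abs(x)<.045)&(abs(y)<.05)&(z>.068)&(z<.094);print(' pad?',m.sum(),q(x),q(y),q(z))
    m=(abs(x)<.08)&(abs(y+.098)<.03)&(z>.08)&(z<.12);print(' knob',m.sum(),q(x) if m.any() else '',q(y) if m.any() else '',q(z) if m.any() else '')
g=S['I'].astype(int).sum(2);b=(g<150).astype(np.uint8);b[:132]=0;b[149:]=0;b[:,:214]=0;b[:,234:]=0
mm=cv2.moments(b[:145],True);uv=(mm['m10']/mm['m00'],mm['m01']/mm['m00']);p=ray('scene',uv,.09)[:2]-O;print('knob ray',uv,mm['m00'],p@ex,p@ey)
k=O-.041*ex-.098*ey;print('expected knob px',proj('scene',[*k,.09]),'world',k)
# charger
C=cloud('top',T['D']);Oc=np.array([.4715,.1745])
c,s=np.cos(np.radians(-11)),np.sin(np.radians(-11));d=C[...,:2]-Oc;x=d@[c,s];y=d@[-s,c];z=C[...,2]
m=(z>.026)&(abs(y)<.07)&(x>0)&(x<.12);print('block x',np.percentile(x[m],[3,97]),'y',np.percentile(y[m],[3,97]))
E
```

```text
top top 280 [-0.0316 -0.0001  0.0305] [-0.021  -0.0001  0.0207] [0.0997 0.1044 0.1093]
 pad? 40 [-0.032  -0.0086  0.0302] [-0.015   0.022   0.0309] [0.0683 0.0875 0.0936]
 knob 54 [-0.0512 -0.0408 -0.0292] [-0.1081 -0.0965 -0.0862] [0.0919 0.1014 0.1061]
scene top 192 [-0.0261  0.0052  0.0354] [-0.0206  0.0029  0.0231] [0.0998 0.1036 0.1071]
 pad? 149 [-0.0275  0.015   0.0367] [-0.0182  0.0232  0.0345] [0.0685 0.082  0.0934]
 knob 45 [-0.0446 -0.0324 -0.0242] [-0.1015 -0.0905 -0.0837] [0.0811 0.0987 0.1048]
knob ray (223.35714285714286, 140.21428571428572) 14.0 -0.0362848546117223 -0.09615797398033082
expected knob px (np.float64(224.29235304544505), np.float64(139.4745683134517)) world [ 0.45615828 -0.27178087]
block x [0.06048644 0.09814865] y [-0.05363269  0.04958214]
```

```bash
python3 -m pendant '[[[0.0266,-0.0203,0],[0,0,0]],[[0.0266,-0.0203,0],[0,0,0]],[[0.0266,-0.0203,0],[0,0,0]],[[0.0266,-0.0203,0],[0,0,0]],[[0.0266,-0.0203,0],[0,0,0]],[[0.0266,-0.0203,0],[0,0,0]],[[0.0266,-0.0203,0],[0,0,0]],[[0.0266,-0.0203,0],[0,0,0]],[[0.0266,-0.0203,0],[0,0,0]],[[0.0266,-0.0203,0],[0,0,0]],[[0.0266,-0.0203,0],[0,0,0]],[[0.0266,-0.0203,0],[0,0,0]],[[0,0,0],[0,0,8.05]],[[0,0,0],[0,0,8.05]],[[0,0,0],[0,0,8.05]],[[0,0,0],[0,0,8.05]],[[0,0,0],[0,0,0]],[[0,0,0],[0,0,0]]]' 0 40
cat >> h.py <<'E'
def st(O=(.5217,-.186),yaw=-13.9):
    s=sensors.sense();y=np.radians(yaw);ex=np.array([np.cos(y),np.sin(y)]);ey=np.array([-ex[1],ex[0]])
    d=s['tool_pos'][:2]-np.array(O);R=cv2.Rodrigues(s['tool_rot'])[0]
    print('t',s['time'],'dock xy',d@ex,d@ey,'z',s['tool_pos'][2],'toolx yaw',np.degrees(np.arctan2(R[1,0],R[0,0])),'tilt',R[:,2].round(4),'F',s['contact_force'].round(2),'w',s['width'])
E
python3 -c "from h import *;st()"
```

```text
time: 1.9
tool_pos: [0.4228, -0.2616, 0.3037]
tool_rot: [-3.119, 0.373, 0.001]
contact_force: [-1.1, 0.6, -0.5]
width: -0.0
t 1.9 dock xy -0.07781439371094677 -0.09711848793948037 z 0.3036720536314535 toolx yaw -13.63052057214634 tilt [-4.e-04  3.e-04 -1.e+00] F [-1.07  0.64 -0.52] w -0.00044101452989200575
```

```bash
python3 -m pendant '[[[0,0,0.0304],[0,0,0.3]],[[0,0,0.0304],[0,0,0]],[[0,0,0.0304],[0,0,0]],[[0,0,0.0304],[0,0,0]],[[0,0,0.0304],[0,0,0]],[[0.005,0,0],[0,0,0]],[[0.008,0,0],[0,0,0]],[[0.008,0,0],[0,0,0]],[[0.008,0,0],[0,0,0]],[[0.008,0,0],[0,0,0]],[[0.007,0,0],[0,0,0]],[[0.006,0,0],[0,0,0]],[[0.005,0,0],[0,0,0]],[[0.004,0,0],[0,0,0]],[[0.003,0,0],[0,0,0]],[[0,0,0],[0,0,0]]]'; python3 -c "from h import *;st()"
```

```text
time: 3.5
tool_pos: [0.4833, -0.2768, 0.1517]
tool_rot: [-3.117, 0.387, 0.0]
contact_force: [0.3, -0.9, -0.3]
width: 0.003
t 3.5 dock xy -0.01547913667275824 -0.09738297787513489 z 0.15168973772248923 toolx yaw -14.16409440469734 tilt [-1.e-04  3.e-04 -1.e+00] F [ 0.3  -0.88 -0.33] w 0.003177937203633521
```

```bash
python3 -m pendant '[[[0.002,0,0],[0,0,0]],[[0.001,0,0],[0,0,0]],[[0.001,0,0],[0,0,0]],[[0.001,0,0],[0,0,0]],[[0,0,0],[0,0,0]],[[0,0,0],[0,0,0]]]'; python3 - <<'E'
from h import *
st()
for n in('top','scene'):
    I,D=cams.grab_frame(n)
    if n=='scene':cv2.imwrite('pics/s2.png',cv2.resize(I[115:205,170:270],None,fx=5,fy=5,interpolation=2))
E
```

```text
time: 4.1
tool_pos: [0.4867, -0.2778, 0.1516]
tool_rot: [-3.117, 0.388, 0.004]
contact_force: [-7.2, 2.6, 1.2]
width: -0.002
t 4.1 dock xy -0.011932049698755482 -0.09754316707789171 z 0.15163510361259155 toolx yaw -14.192532061843895 tilt [-0.0028  0.001  -1.    ] F [-7.21  2.61  1.23] w -0.0023966089184904687
```

View pics/s2.png

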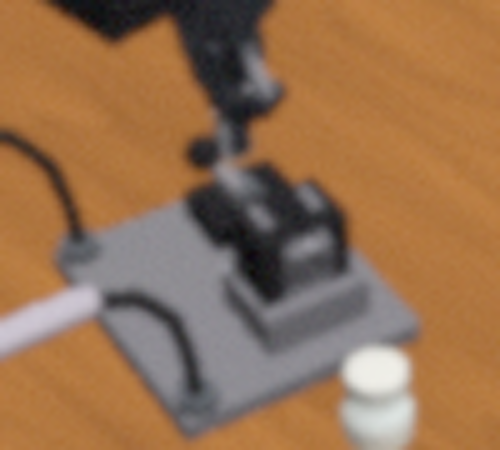

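The lever leans to +x with the knob at (203,152) in the crop, and a 7.6 N stop reaction was felt at the nominal end position. The switch is off. Now I'll back off, rise, open the gripper and move over the pack.

```bash
python3 -m pendant '[[[-0.006,0,0],[0,0,-0.2]],[[-0.006,0,0],[0,0,0]],[[0,0,-0.025],[0,0,0]],[[0,0,-0.025],[0,0,0]],[[0,0,-0.025],[0,0,0]],[[0,0,-0.025],[0,0,0]],[[0.006,-0.0245,0],[0,0,0]],[[0.006,-0.0245,0],[0,0,0]],[[0.006,-0.0245,0],[0,0,0]],[[0.006,-0.0245,0],[0,0,0]],[[0,0,0],[0,0,0]],[[0,0,0],[0,0,0]]]' 100 40; python3 -c "from h import *;st()"
```

```text
time: 5.4
tool_pos: [0.5234, -0.1854, 0.2522]
tool_rot: [3.118, -0.38, 0.001]
contact_force: [0.1, -1.1, 0.3]
width: 1.0
t 5.4 dock xy 0.0014723892784233741 0.0009560632756068083 z 0.2521797415369749 toolx yaw -13.890367601124442 tilt [ 8.e-04 -3.e-04 -1.e+00] F [ 0.13 -1.13  0.26] w 0.9998899676228182
```

```bash
python3 -m pendant '[[[0,0,0.024],[0,0,0]],[[0,0,0.024],[0,0,0]],[[0,0,0.024],[0,0,0]],[[0,0,0.02],[0,0,0]],[[0,0,0.016],[0,0,0]],[[0,0,0.012],[0,0,0]],[[0,0,0],[0,0,0]]]' 100 && python3 -m pendant '[[[0,0,0],[0,0,0]],[[0,0,0],[0,0,0]],[[0,0,0],[0,0,0]],[[0,0,0],[0,0,0]],[[0,0,0],[0,0,0]],[[0,0,0],[0,0,0]],[[0,0,0],[0,0,0]],[[0,0,0],[0,0,0]],[[0,0,0],[0,0,0]],[[0,0,0],[0,0,0]]]' 0 40; python3 - <<'E'
from h import *
st()
I,D=cams.grab_frame('scene');cv2.imwrite('pics/s3.png',cv2.resize(I[105:205,170:280],None,fx=5,fy=5,interpolation=2))
E
```

```text
time: 6.1
tool_pos: [0.5219, -0.1866, 0.1304]
tool_rot: [-3.118, 0.384, 0.004]
contact_force: [-0.2, 0.7, -1.0]
width: 1.004
time: 7.1
tool_pos: [0.5243, -0.1869, 0.1341]
tool_rot: [3.117, -0.383, 0.006]
contact_force: [-1.0, -1.2, 8.0]
width: 0.515
t 7.1 dock xy 0.0027556003823030455 -0.00023201929503977929 z 0.13409613279097568 toolx yaw -14.008420717118499 tilt [ 0.0035 -0.0021 -1.    ] F [-0.96 -1.22  8.05] w 0.5145386465586834
```

View pics/s3.png

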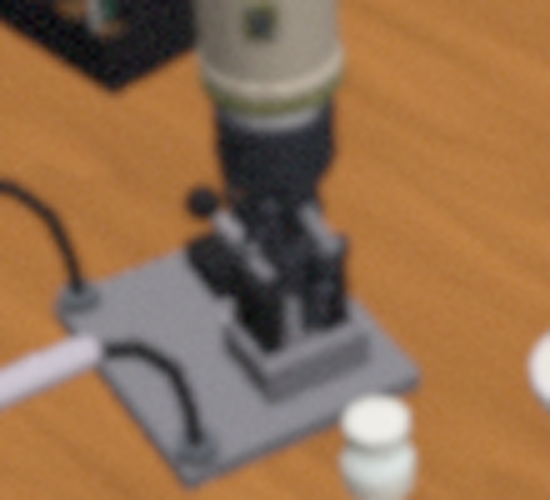

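The gripper width is 44 mm, so the tab is fully pressed (45 mm was expected), and the lever at (203,203) is still off. Now a gentle lift.

```bash
python3 -m pendant '[[[0,0,-0.003],[0,0,0]],[[0,0,-0.003],[0,0,0]],[[0,0,-0.003],[0,0,0]],[[0,0,-0.003],[0,0,0]],[[0,0,0],[0,0,0]]]' 0 50; python3 -c "from h import *;st()"
```

```text
time: 7.65
tool_pos: [0.5233, -0.1858, 0.1443]
tool_rot: [-3.118, 0.382, -0.0]
contact_force: [1.5, -0.4, -3.8]
width: 0.508
t 7.65 dock xy 0.0014789040645836115 0.0005836476252345053 z 0.14426378047193822 toolx yaw -13.966908447448764 tilt [ 1.e-04  0.e+00 -1.e+00] F [ 1.48 -0.41 -3.8 ] w 0.507964859489295
```

```bash
python3 -m pendant '[[[0,0,-0.01],[0,0,0]],[[0,0,-0.012],[0,0,0]],[[0,0,-0.015],[0,0,0]],[[0,0,-0.018],[0,0,0]],[[0,0,-0.02],[0,0,0]],[[0,0,-0.015],[0,0,0]],[[0,0,-0.01],[0,0,0]],[[0,0,0],[0,0,0]],[[0,0,0],[0,0,0]]]'; python3 - <<'E'
from h import *
st()
for n in('top','scene'):
    I,D=cams.grab_frame(n);C=cloud(n,D)
    if n=='scene':cv2.imwrite('pics/s4.png',cv2.resize(I[75:205,170:290],None,fx=4.5,fy=4.5,interpolation=2))
Oc=np.array([.4715,.1725]);s=sensors.sense()
R=cv2.Rodrigues(s['tool_rot'])[0];print('to charger in tool axes',R.T@np.r_[Oc-s['tool_pos'][:2],0])
E
```

```text
time: 8.55
tool_pos: [0.5228, -0.1858, 0.2435]
tool_rot: [-3.118, 0.382, 0.001]
contact_force: [0.2, -0.2, -3.3]
width: 0.509
t 8.55 dock xy 0.0010478386343364715 0.00047868169388632433 z 0.24354241086233408 toolx yaw -13.9781427575119 tilt [-8.e-04  2.e-04 -1.e+00] F [ 0.15 -0.2  -3.35] w 0.5091023292948035
to charger in tool axes [-0.13611807 -0.33527935  0.00034845]
```

View pics/s4.png

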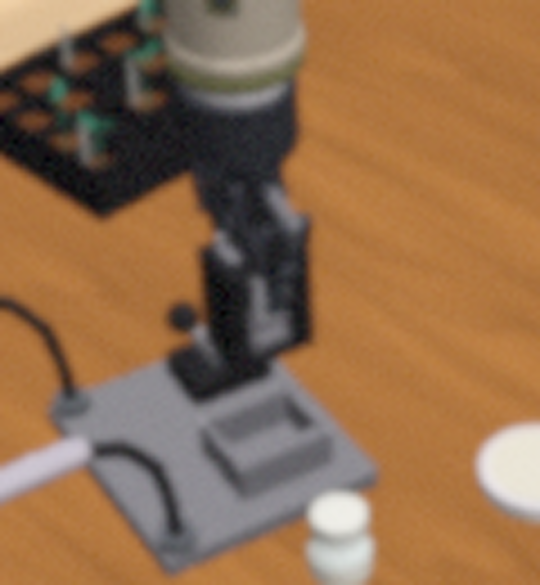

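The pack is out and the pocket is empty at (265,445); the lever is still over. Carrying it to the charger.

```bash
python3 -m pendant '[[[-0.004,-0.01,0],[0,0,0]],[[-0.008,-0.02,0],[0,0,0]],[[-0.0085,-0.021,0],[0,0,0]],[[-0.0085,-0.021,0],[0,0,0]],[[-0.0085,-0.021,0],[0,0,0]],[[-0.0085,-0.021,0],[0,0,0]],[[-0.0085,-0.021,0],[0,0,0]],[[-0.0085,-0.021,0],[0,0,0]],[[-0.0085,-0.021,0],[0,0,0]],[[-0.0085,-0.021,0],[0,0,0]],[[-0.0085,-0.021,0],[0,0,0]],[[-0.0085,-0.021,0],[0,0,0]],[[-0.0085,-0.021,0],[0,0,0]],[[-0.0085,-0.021,0],[0,0,0]],[[-0.0085,-0.021,0],[0,0,0]],[[-0.008,-0.02,0],[0,0,0]],[[-0.0055,-0.012,0],[0,0,0]],[[0,0,0],[0,0,-1.5]],[[0,0,0],[0,0,-1.5]],[[0,0,0],[0,0,0]]]'; python3 - <<'E'
from h import *
st((.4715,.1725),-11)
I,D=cams.grab_frame('scene');C=cloud('scene',D);z=C[...,2];m=(abs(C[...,0]-.4715)<.06)&(abs(C[...,1]-.1725)<.06)&(z>.03)
print('lowest held',np.percentile(z[m],[0.5,2,5]))
cv2.imwrite('pics/s5.png',cv2.resize(I[110:260,250:370],None,fx=4,fy=4,interpolation=2))
E
```

```text
time: 10.65
tool_pos: [0.4724, 0.1707, 0.2437]
tool_rot: [3.126, -0.301, -0.0]
contact_force: [0.7, -0.6, -3.2]
width: 0.508
t 10.65 dock xy 0.0012223794107193446 -0.0015640897036899078 z 0.24371886459484499 toolx yaw -10.987846577005822 tilt [-3.e-04 -7.e-04 -1.e+00] F [ 0.73 -0.62 -3.18] w 0.5082782297095836
lowest held [0.13231151 0.14692684 0.18343121]
```

View pics/s5.png

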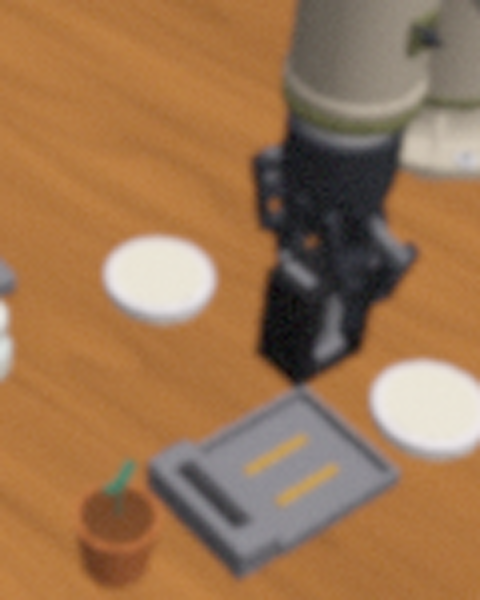

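The pack hangs over the tray with its underside about 131 mm up. I'll lower it most of the way, then creep.

```bash
python3 -m pendant '[[[0,0,0.01],[0,0,0]],[[0,0,0.015],[0,0,0]],[[0,0,0.018],[0,0,0]],[[0,0,0.018],[0,0,0]],[[0,0,0.018],[0,0,0]],[[0,0,0.015],[0,0,0]],[[0,0,0.01],[0,0,0]],[[0,0,0.006],[0,0,0]],[[0,0,0.004],[0,0,0]],[[0,0,0],[0,0,0]],[[0,0,0],[0,0,0]]]'; python3 -m pendant '[[[0,0,0.002],[0,0,0]],[[0,0,0.002],[0,0,0]],[[0,0,0.002],[0,0,0]],[[0,0,0],[0,0,0]]]'; python3 -c "from h import *;st((.4715,.1725),-11)"
```

```text
time: 11.8
tool_pos: [0.4725, 0.1722, 0.1304]
tool_rot: [-3.127, 0.3, -0.001]
contact_force: [-0.5, 0.3, -4.2]
width: 0.512
time: 12.2
tool_pos: [0.472, 0.172, 0.1237]
tool_rot: [3.127, -0.3, -0.001]
contact_force: [-0.6, -0.3, -4.1]
width: 0.511
t 12.2 dock xy 0.0005706702106991014 -0.0004170962508372543 z 0.12368343827331357 toolx yaw -10.975442971864087 tilt [-4.e-04 -1.e-04 -1.e+00] F [-0.6  -0.25 -4.07] w 0.5106318656642507
```

```bash
for i in 1; do python3 -m pendant '[[[0,0,0.001],[0,0,0]],[[0,0,0.001],[0,0,0]],[[0,0,0.001],[0,0,0]],[[0,0,0],[0,0,0]]]'; done; python3 -m pendant '[[[0,0,0.001],[0,0,0]],[[0,0,0.001],[0,0,0]],[[0,0,0],[0,0,0]]]';python3 -m pendant '[[[0,0,0.001],[0,0,0]],[[0,0,0],[0,0,0]]]'
```

```text
time: 12.6
tool_pos: [0.4721, 0.172, 0.1208]
tool_rot: [3.127, -0.3, -0.0]
contact_force: [-0.3, 0.6, -3.5]
width: 0.505
time: 12.9
tool_pos: [0.4722, 0.1721, 0.1192]
tool_rot: [-3.127, 0.3, -0.0]
contact_force: [-0.5, -0.7, -0.1]
width: 0.51
time: 13.1
tool_pos: [0.4723, 0.1721, 0.1191]
tool_rot: [3.127, -0.301, 0.001]
contact_force: [-5.5, -3.7, 12.4]
width: 0.51
```

It's touching down at z 0.119, as predicted, with a 12 N push. I'll ease off 0.5 mm, release, then check.

```bash
python3 -m pendant '[[[0,0,-0.0005],[0,0,0]],[[0,0,0],[0,0,0]]]'; python3 -m pendant '[[[0,0,0],[0,0,0]],[[0,0,0],[0,0,0]],[[0,0,0],[0,0,0]],[[0,0,0],[0,0,0]],[[0,0,0],[0,0,0]],[[0,0,0],[0,0,0]],[[0,0,0],[0,0,0]],[[0,0,0],[0,0,0]]]' 100; python3 -m pendant '[[[0,0,-0.005],[0,0,0]],[[0,0,-0.01],[0,0,0]],[[0,0,-0.02],[0,0,0]],[[0,0,-0.03],[0,0,0]],[[0,0,-0.03],[0,0,0]],[[0,0,-0.03],[0,0,0]],[[-0.02,0,-0.03],[0,0,0]],[[0,0,-0.03],[0,0,0]],[[0,0,0],[0,0,0]],[[0,0,0],[0,0,0]]]'; python3 - <<'E'
from h import *
st((.4715,.1725),-11)
c,s=np.cos(np.radians(-11)),np.sin(np.radians(-11))
for n in('top','scene'):
    I,D=cams.grab_frame(n);C=cloud(n,D);d=C[...,:2]-[.4715,.1725];x=d@[c,s];y=d@[-s,c];z=C[...,2]
    m=(abs(x)<.06)&(abs(y)<.05)&(z>.08)&(z<.1)
    A=np.c_[x[m],y[m],np.ones(m.sum())];f=np.linalg.lstsq(A,z[m],rcond=None)[0] if m.any() else 0
    print(n,m.sum(),np.percentile(x[m],[3,50,97]),np.percentile(y[m],[3,50,97]),np.median(z[m]),'slope',f)
    m=(abs(x)<.045)&(y>.015)&(y<.05)&(z>.03)&(z<.078);print(' pad y max',np.percentile(y[m],[50,90,97]) if m.any() else '')
    if n=='scene':cv2.imwrite('pics/s6.png',cv2.resize(I[110:270,160:370],None,fx=3.7,fy=3.7,interpolation=2))
E
```

```text
time: 13.3
tool_pos: [0.4723, 0.1721, 0.1191]
tool_rot: [3.127, -0.3, 0.001]
contact_force: [-3.2, -2.6, 7.7]
width: 0.507
time: 14.1
tool_pos: [0.4722, 0.1721, 0.1184]
tool_rot: [-3.127, 0.3, -0.0]
contact_force: [0.1, 0.5, 0.6]
width: 0.997
time: 15.1
tool_pos: [0.4527, 0.176, 0.3047]
tool_rot: [-3.127, 0.3, -0.004]
contact_force: [-1.1, 0.2, -1.3]
width: 0.999
t 15.1 dock xy -0.01914313620844843 -0.0001279282777750897 z 0.30468870127206527 toolx yaw -10.969852478391633 tilt [ 2.5e-03  4.0e-04 -1.0e+00] F [-1.12  0.22 -1.25] w 0.9990592722731266
top 93 [-0.03006838  0.01712692  0.02835499] [-0.02868144 -0.01321113  0.00788054] 0.08890889445493615 slope [-0.0075194  -0.03153143  0.0886557 ]
 pad y max 
scene 291 [-0.02897575  0.00387926  0.03229047] [-0.02667078 -0.00335839  0.0162008 ] 0.08798268597965715 slope [-0.02838104 -0.03327258  0.08760095]
 pad y max [0.02015253 0.02490497 0.0258472 ]
```

View pics/s6.png

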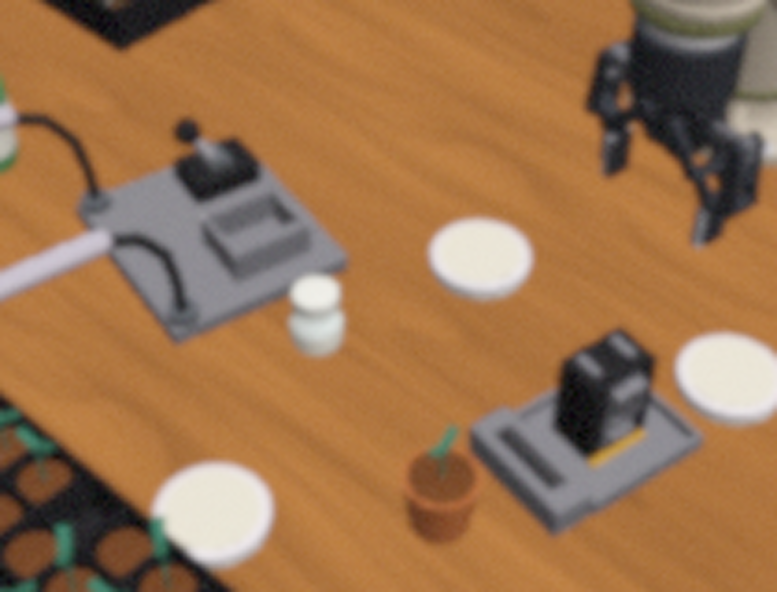

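The pack stands in the tray at (605,400), the lever is off at (187,130), and the other items look untouched. The top face slope of about 0.03 needs a check, so I'll average several frames.

```bash
python3 - <<'E'
from h import *
c,s=np.cos(np.radians(-11)),np.sin(np.radians(-11))
for n in('top','scene'):
    D=np.mean([cams.grab_frame(n)[1] for _ in range(8)],0);C=cloud(n,D);d=C[...,:2]-[.4715,.1725];x=d@[c,s];y=d@[-s,c];z=C[...,2]
    def fit(m):
        A=np.c_[x[m],y[m],np.ones(m.sum())];return m.sum(),np.linalg.lstsq(A,z[m],rcond=None)[0].round(4)
    m=(abs(x)<.06)&(abs(y)<.05)&(z>.08)&(z<.098);m=cv2.erode(m.astype(np.uint8),np.ones((3,3)))>0
    print(n,'top face',fit(m));
    b=(abs(x)<.3)&(abs(y)<.3)&(abs(z)<.004);print(' bench',fit(b))
    f=(abs(x)<.05)&(abs(y)<.045)&(z<.012)&(z>-.005);print(' floor z',f.sum(),np.median(z[f]))
E
```

```text
top top face (np.int64(32), array([-0.0044,  0.0045,  0.0893]))
 bench (np.int64(19964), array([0.0002, 0.0001, 0.0003]))
 floor z 185 0.005209318727486092
scene top face (np.int64(122), array([-0.0039, -0.0109,  0.0883]))
 bench (np.int64(25660), array([ 0.0007, -0.0005, -0.0006]))
 floor z 364 0.0044664563031675975
```

The pack is upright (slope 0.011 or less) and its top is at 89 mm, exactly floor plus 84. Handing in.

```bash
python3 -c "
from cell import arm;print(arm.hand_in())"
```

```text
the job is handed in; nothing more can be done
None
```

I switched the lamp off, took the battery pack out of its bay and stood it in the charger tray, then handed the job in. The run took about 16 s of the 51 s allowed. No verdict was reported.

- **Switch:** I pushed the lever until it met its end stop (about 7.6 N), and the last picture showed it still over to the off side.
- **Pack removal:** I pinched the tab fully in (44 mm across) and lifted the pack straight out with no sign of catching.
- **Set-down:** The pack touched down at about 12 N of push, and I eased off and let go.
- **Final checks:**
  - Top of the pack at 88–89 mm, which matches its underside resting on the tray floor.
  - Tilt of about 0.01 rad or less.
  - Centre within about 10 mm of the tray's centre.
  - Tab sprung out again.
  - Gripper well clear above it.
- **Disagreements:** A first single-frame tilt estimate read about 0.03 rad. Averaging eight frames and dropping edge points brought it down to about 0.01, so I took the first as noise. The two cameras also differed by about 5 mm in the sideways position.
- **Neighbouring items:** I checked the nearby dishes, jar and pot by eye only, and they looked unmoved. The bottle, brush and label tray were out of or at the edge of the last picture, and the arm never went near them at low height.

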